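Knock a stuck T-slot stop loose with a wood block and clear it into the tray

TASK

The steel stop has stuck fast under the cheeks of the T-slot bed: take the wood block and knock the stop along the slot with it, without touching the stop with the gripper, until it lies wholly in the open part of the bed. Then set the block back down on a clear spot of either raised plywood shelf, lift the stop out of the bed and lower it into the grey tray so that it stands flat on its foot, and leave the other things where they are.

Things in the scene. Friction and masses are not known exactly. Their poses are not given: they have to be found in the camera images.
- bed_slot (a point): centre of the fixed aluminium T-slot bed (168 x 100 mm, 46 mm high, on the plywood deck between the tables), on its slot's floor, 8 mm above the deck; x runs along the slot, roughly away from the robot, z up. For x = -82 to -8 mm two cheeks overhang the slot: gap between them 42 mm, tops 38 mm above the floor; below them (0 to 15 mm up) the slot is 66 mm wide
- bed_mouth (a point): near end of the slot, at the bed's edge (bed_slot x = -82 mm), on the floor's level: open, so the block can enter between the cheeks here. A spring strip in the slot's side (x = -72 to -26 mm) binds the stop: some 8 to 16 N drive it along until it has passed the strip
- bed_pocket (a point): middle of the bed's open pocket (bed_slot x = +35 mm), on the floor: no cheeks from x = -8 to +78 mm, only side walls 8 mm high, 66 mm apart, and at x = +78 mm an end stop 12 mm high that halts the stop's centre at x = +46 mm. The stop is free to lift when its centre is past x = +25 mm
- stop_center (a point): centre of the stuck dark steel stop, an inverted T, about 0.3 kg: foot 64 (x) x 60 (y) x 12 mm high, on it a rib 64 (x) x 26 (y) mm, 38 mm high in all; this point is 19 mm above its underside, z up. It starts in the slot under the cheeks, x along the slot, top level with the cheeks' tops, its centre at bed_slot x = -47 to -41 mm; the cheeks hold its foot down
- block_center (a point): centre of a hardwood block standing on end, 45 (x) x 30 (y) x 90 mm (z, up), 0.15 kg, on one of the raised shelves; this point is 45 mm above what it stands on
- tray_floor (a point): grey open tray, fixed, 108 (x) x 100 (y) mm outside, 100 x 92 mm inside, 22 mm high; this point is the centre of its inner floor, 4 mm above the shelf, z up. It stands on either of the two raised shelves
- riser_left_top (a point): left raised plywood shelf, fixed, 200 (x) x 230 (y) mm, top 130 mm above the tables; this point is the centre of its top
- riser_right_top (a point): right raised plywood shelf, fixed, 165 (x) x 300 (y) mm, top 130 mm above the tables; this point is the centre of its top. The block, the tray and the foam pad share the two shelves in changing places
- foam_pad: blue foam pad 62 x 78 x 30 mm lying on a shelf, a bystander; origin under its centre
- ink_tub: ink tub 72 mm across, 71 mm high, on the left shelf, a bystander; origin under its centre
- small_tub: ink tub 64 mm across, 56 mm high, on the right-hand table, a bystander; origin under its centre
- tape_roll: roll of blue tape 60 mm across, 19 mm high, on the right-hand table, a bystander; origin under its centre
- knob_spare: black knob 40 mm across, 21 mm high, on the deck by the bed, a bystander; origin under its centre

How it is judged:
On the way, in this order (a step that is already met when the one before it is completed fails the run):
1. the block, pressing on the stop, has driven it more than 10 mm along the slot (contact force between knock_block and stop above 1 N and x of stop_center in the frame of bed_slot above -0.031 m), for 0.04 s.
2. the stop lies in the open pocket of the bed, clear of the cheeks (x of stop_center in the frame of bed_slot between 0.025 and 0.06 m and z of stop_center in the frame of bed_slot below 0.03 m), for 0.2 s.
3. the stop is lifted clear of the bed (z of stop_center in the frame of bed_slot above 0.045 m), for 0.1 s.
At the end, for the whole second after the job is handed in: the stop stands on its foot on the tray's floor (within 0.1 rad and 5 mm in height), centre within 30 mm of the tray's; the block rests on a raised shelf (its centre 10 to 56 mm above the shelf's top), off the bed and not in the tray; both are still (horizontal distance between stop_center and tray_floor below 0.03 m and z of stop_center in the frame of tray_floor between 0.013 and 0.024 m and angle between stop_center's own z axis and vertical below 0.1 rad and linear speed of each of stop, knock_block below 0.02 m/s and height (world z) of block_center between 0.14 and 0.186 m and horizontal distance between block_center and tray_floor above 0.07 m and horizontal distance between block_center and bed_slot above 0.15 m); the robot touches nothing.
It fails at once if the robot touches the stop while it is still under the cheeks (contact force between any of the fingers, the arm and stop above 1 N and x of stop_center in the frame of bed_slot below 0.02 m and z of stop_center in the frame of bed_slot below 0.03 m and horizontal distance between stop_center and bed_slot below 0.08 m).
It fails at once if the stop is dropped into the tray from over 30 mm (contact force between the fingers and stop below 0.1 N and horizontal distance between stop_center and tray_floor below 0.06 m and z of stop_center in the frame of tray_floor above 0.05 m).
It fails at once if a bystander is pushed over 30 mm from its place (distance of any of foam_pad, ink_tub, small_tub, tape_roll, knob_spare from where it was at the start of the episode above 0.03 m).
It also fails if it takes over 72 s, if anything falls off the work surface, if the arm or the gripper's body presses on something with over 40 N, if the wrist force passes 120 N, or if a joint passes its speed limit or range.

ROBOT

A 6-joint arm with a two-finger parallel gripper is mounted at the origin on a cart in front of the work surface, level with it; the furniture and walls round the work are solid. World frame = base frame: x ahead of the robot, y to its left, z up, the work surface at z = 0. Lengths are in m, angles in rad, forces in N, time in s.
With the tool pointing down it reaches from about 0.25 to 0.775 m from the base axis. Payload 4 kg.
Tool frame: the origin (TCP) lies midway between the tips of the shut fingers; the grasp point (between the pads) lies 19 mm behind it; z points along the fingers, y is the line along which they close (so a half turn about z gives the same grasp; the last joint's range is limited). The gripper opens to 85 mm and grips with 20 to 120 N. Pads are 22 mm wide; open, the fingers measure 114 mm over their backs; the gripper's body (76 mm by 85 mm) begins 54 mm behind the grasp point. The pads swing forward as they close: fully open they stand 13 mm farther back than shut.
Start: joints at [-1.438, 0.087, 1.371, -0, 1.684, -0.103], TCP at [0.128, -0.535, 0.231] pointing down, gripper open.
Joint ranges: [-3.1, 3.1], [-0.76, 2.03], [0.27, 2.55], [-1.08, 4.22], [0.17, 2.65], [-2.57, 2.57]. Speed limits (rad/s): [2.79, 2.79, 3.14, 3.14, 3.14, 3.14].

INTERFACE

Orientations are given as a unit quaternion [x, y, z, w].
In Python, from rig import robot, eyes gives the robot as it stands.
- The arm moves only by the tool arm_command, never from a script. Its argument "steps" is a list that holds one entry, the list of rows, each a list of 5 numbers: the shift along the world's x, y, z scaled (see below), then the turn about the world's z scaled (see below), then the closure, from 0 (fully open) to 1 (shut). In form: [[[x, y, z, yaw, claw], ...]]. A call has 1 to 8 rows; each row is the pose to reach, as a shift and turn from the pose commanded when the call began, turning the shorter way round; what a row does not reach only later rows make up. The controller multiplies each number of a shift by 0.5 m and each number of a turn by 360 degrees. A row lasts 1/10 s, in which the tool goes at most 50 mm and 8.59 degrees, less where a joint would pass 70% of its speed; a pose out of reach is approached as far as the arm can. A call with a number of a shift or a turn outside -1 to 1 is refused whole. A call with a gripper value outside its range is refused whole. The fingers move at their own pace and stop on an object; "force" is the grip in N (left out, the last holds). Time passes only in rows, so rows that repeat a pose let the fingers close. It gives the time, the measured TCP pose, the force, the opening and the grip force at its end, in the units of the state.
- robot.state(): the state, without advancing time (a new reading comes with each control period).
- eyes.grab_frame(name): name is "side" or "top" or "wrist"; returns the picture (480x640x3 uint8, red, green, blue); there is no depth.
- eyes.get_calibration(name): a dict with "fx", "fy", "cx", "cy" (pixels), "R" (3x3) and "t" (3): a world point X has camera coordinates R X + t. Camera axes: x right, y down, z forward; pixel columns grow to the right and rows downward; lengths in m; the calibration is good to about 2 mm. A picture is of the moment at which its call begins: read the wrist's pose just before it. get_calibration takes no time and is no camera call; for the wrist camera it gives the pose at the moment of the call.
- robot.sign_off(): hands the job in; it is judged then, once.
The state is a dict: "clock": time; "joint_positions": joint angles; "joint_vel": joint speeds; "effort": joint torques, N m; "position": TCP position; "tool_rot": TCP orientation; "contact_force": force on the tool from outside, world axes, zero at the start; "moment": the same for the moment, N m; "grip_width": opening from 0.0 (shut) to 1.0 (fully open); "gripper_force": force on a finger pad.
Only numpy, scipy, OpenCV 4.12 (cv2) and the standard library are available. Lean on these libraries where they do the work, as an engineer would, in place of code of your own. Each camera call takes 0.05 s, during which the arm holds its last target. There are 200 camera calls.

## Working session

There is one attempt and no reset: what is moved stays moved. The work goes in short steps, Python scripts to look and compute and a tool call to move; the robot and the scene stay as the last step left them, time stands still between calls to the robot, and variables do not carry over. Pictures are saved under pics/ and viewed, at most 13 in all, crops included, and the job is handed in when it is done.

Besides the shell and the picture viewer there is one more tool, called after "Request:" in YAML: its name, and indented under it one key for each argument. arm_command: Moves the arm, as the interface text tells. Its arguments: {"type":"object","properties":{"steps":{"type":"array","items":{"type":"array","items":{"type":"array","items":{"type":"number","minimum":-1,"maximum":1}}}},"force":{"type":"number"}},"required":["steps"]}

```bash
ls && mkdir -p pics && python3 - <<'E'
from rig import robot, eyes
import cv2, numpy as np
s=robot.state();print(s)
for n in ("top","side","wrist"):
    c=eyes.get_calibration(n);im=eyes.grab_frame(n)
    print(n,c['fx'],c['cx'],c['cy'],np.round(c['R'],3).tolist(),np.round(c['t'],3).tolist(), np.round(-np.array(c['R']).T@np.array(c['t']),3))
    cv2.imwrite(f"pics/{n}0.png",im[:,:,::-1])
E
```

```text
pics
{'clock': 0.0, 'joint_positions': array([-1.43810872e+00,  8.79925591e-02,  1.37227184e+00, -3.22682569e-05,
        1.68358378e+00, -1.03104188e-01]), 'joint_vel': array([0.00053646, 0.00014313, 0.00016547, 0.00080608, 0.00084724,
       0.00027056]), 'effort': array([-1.61595181e-04, -3.51862872e+01, -3.13272321e+01, -1.99556962e-04,
        1.08760406e-02,  1.59325033e-06]), 'position': array([ 0.12840432, -0.53429178,  0.23010966]), 'tool_rot': array([ 9.93057905e-01,  1.17621112e-01, -3.27128647e-05, -1.12740460e-03]), 'contact_force': array([-0.01690701, -0.47336478, -0.05551531]), 'moment': array([-0.02301908, -0.02632547,  0.01196658]), 'gripper_force': 0.0, 'grip_width': 1.000362739962645}
top 488.95730896545535 322.71627175157295 239.79986938939504 [[0.011, -1.0, 0.007], [-0.998, -0.011, -0.057], [0.057, -0.007, -0.998]] [0.037, 0.538, 1.348] [0.46  0.052 1.376]
side 503.9090580953697 324.9927258671994 231.62628044108337 [[0.995, -0.096, -0.021], [-0.064, -0.471, -0.88], [0.075, 0.877, -0.474]] [-0.549, 0.195, 1.43] [ 0.452 -1.215  0.838]
wrist 418.38950645133076 321.2178830315778 238.02852779904615 [[0.234, -0.972, -0.002], [-0.923, -0.223, 0.313], [-0.305, -0.072, -0.95]] [-0.549, -0.042, 0.38] [ 0.206 -0.516  0.373]
```

View pics/top0.png

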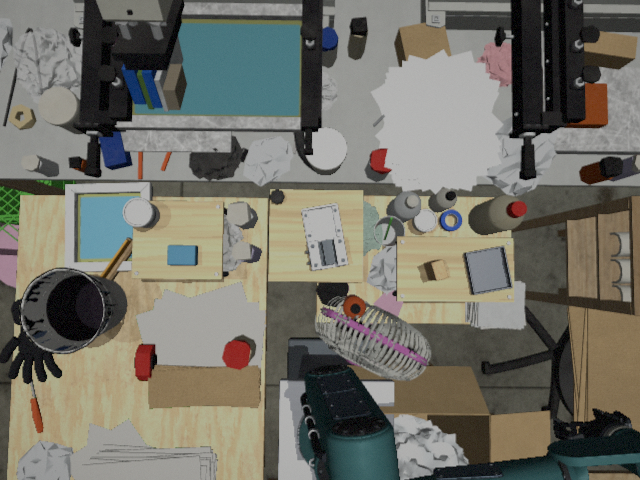

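View pics/side0.png

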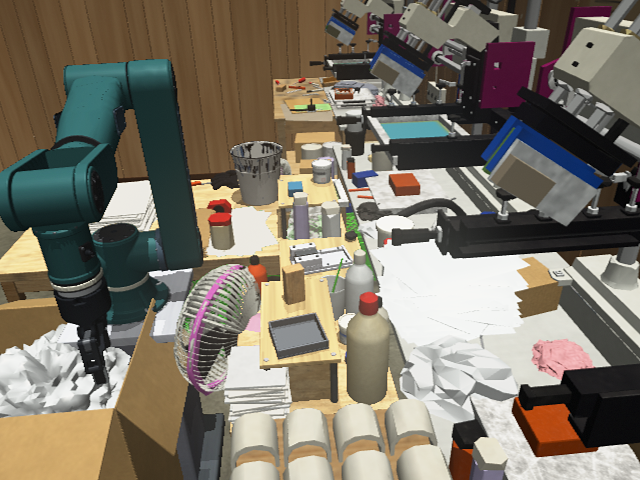

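The top view shows the bed around (323,238) with the dark stop at (328,252). The block is at (437,270) and the tray at (487,271) on the right shelf, and the foam is at (182,255) on the left shelf. A tall fan stands at about (375,340), between the robot and the right shelf. I'll enlarge this region and compute world positions.

```bash
cat > h.py <<'E'
from rig import robot, eyes
import cv2, numpy as np
def ray(c,px):
    R=np.array(c['R']);o=-R.T@np.array(c['t'])
    d=R.T@np.array([(px[0]-c['cx'])/c['fx'],(px[1]-c['cy'])/c['fy'],1.0]);return o,d
def plane(c,px,z):
    o,d=ray(c,px);return o+d*(z-o[2])/d[2]
def tri(c1,p1,c2,p2):
    o1,d1=ray(c1,p1);o2,d2=ray(c2,p2)
    A=np.stack([d1,-d2],1);s=np.linalg.lstsq(A,o2-o1,rcond=None)[0]
    a=o1+s[0]*d1;b=o2+s[1]*d2;return (a+b)/2,np.linalg.norm(a-b)
def proj(c,X):
    v=np.array(c['R'])@np.array(X)+np.array(c['t']);return c['fx']*v[0]/v[2]+c['cx'],c['fy']*v[1]/v[2]+c['cy']
E
python3 - <<'E'
from h import *
im=cv2.imread('pics/top0.png')
a=cv2.resize(im[185:310,265:395],None,fx=4.5,fy=4.5,interpolation=cv2.INTER_CUBIC)
cv2.imwrite('pics/topbed.png',a)
c=eyes.get_calibration('top');s=eyes.get_calibration('side')
for n,p,z in [('bedc',(323,238),.04),('block',(437,270),.22),('tray',(487,271),.14),('foam',(182,255),.16),('shelfA',(397,237),.13),('B',(514,302),.13),('A2',(397,302),.13),('Lsh1',(132,203),.13),('Lsh2',(223,279),.13),('deck1',(267,190),0),('deck2',(363,283),0)]:
    print(n,plane(c,p,z).round(3))
# fan extents: top rim (side 240,265) vs top view
print(tri(c,(350,297),s,(247,266)), tri(c,(430,345),s,(205,390)))
E
```

```text
bedc [0.542 0.042 0.04 ]
block [ 0.458 -0.227  0.22 ]
tray [ 0.456 -0.373  0.14 ]
foam [0.488 0.393 0.16 ]
shelfA [ 0.541 -0.146  0.13 ]
B [ 0.379 -0.444  0.13 ]
A2 [ 0.375 -0.147  0.13 ]
Lsh1 [0.62  0.532 0.13 ]
Lsh2 [0.429 0.296 0.13 ]
deck1 [0.678 0.202 0.   ]
deck2 [ 0.419 -0.072  0.   ]
(array([ 0.36120491, -0.03028699,  0.10541109]), np.float64(0.04840670372323371)) (array([ 0.23001509, -0.28050942, -0.08949074]), np.float64(0.00905626463015567))
```

View pics/topbed.png

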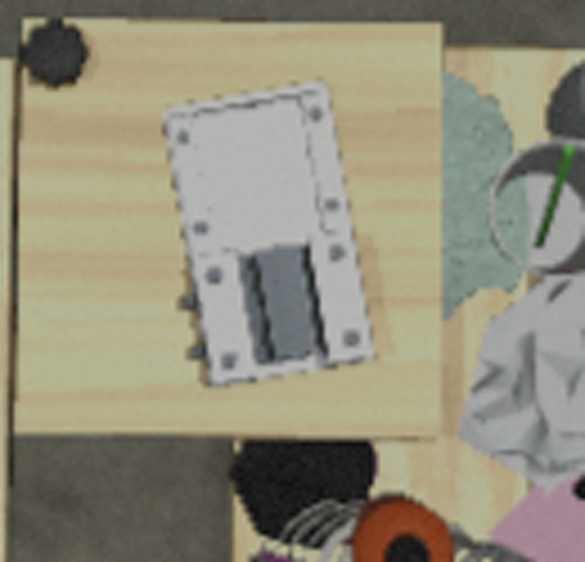

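The crop shows the bed with its cheeks at the near end, rotated about +9°. The outer corners are near (165,108), (325,82), (373,355) and (210,383), with the dark stop rib between the cheeks. Next I'll get numeric poses and obstacle heights.

```bash
python3 - <<'E'
from h import *
c=eyes.get_calibration('top');s=eyes.get_calibration('side')
q=[((165,108),.02),((325,82),.02),((373,355),.046),((210,383),.046)]
P=np.array([plane(c,((x+.5)/4.5-.5+265,(y+.5)/4.5-.5+185),z) for (x,y),z in q]);print(P.round(4))
m=(P[0]+P[1])/2;n=(P[2]+P[3])/2
print('len',np.linalg.norm((m-n)[:2]),'wid',np.linalg.norm(P[0]-P[1]),np.linalg.norm(P[2]-P[3]),'c',((m+n)/2).round(4),'yaw',np.degrees(np.arctan2(m[1]-n[1],m[0]-n[0])))
im=cv2.imread('pics/top0.png');hsv=cv2.cvtColor(im,cv2.COLOR_BGR2HSV)
print('px',[im[r,q].tolist() for r,q in [(270,437),(265,437),(271,487),(290,410),(250,470)]])
print('bottle',tri(c,(353,308),s,(258,268)),'fan top',tri(c,(347,303),s,(238,270)))
def crop(f,x0,y0,x1,y1,k): return cv2.resize(cv2.imread(f)[y0:y1,x0:x1],None,fx=k,fy=k,interpolation=cv2.INTER_CUBIC)
a=crop('pics/top0.png',390,225,520,345,3.3);b=crop('pics/side0.png',170,230,350,400,2.2)
h=max(a.shape[0],b.shape[0]);o=np.zeros((h,a.shape[1]+b.shape[1],3),np.uint8);o[:a.shape[0],:a.shape[1]]=a;o[:b.shape[0],a.shape[1]:]=b
print(a.shape,o.shape);cv2.imwrite('pics/cmp.png',o[:, :800])
E
```

```text
[[ 0.6242  0.1036  0.02  ]
 [ 0.6416  0.0046  0.02  ]
 [ 0.4725 -0.0251  0.046 ]
 [ 0.4545  0.0732  0.046 ]]
len 0.1719919612466321 wid 0.10050990611064343 0.09988361349764197 c [0.5482 0.0391 0.033 ] yaw 10.04257735564108
px [[123, 160, 180], [125, 163, 179], [138, 131, 128], [129, 166, 180], [134, 170, 180]]
bottle (array([ 0.36177151, -0.0368854 ,  0.10162586]), np.float64(0.009711477005780036)) fan top (array([ 0.33981756, -0.02418663,  0.0905069 ]), np.float64(0.058045679437262215))
(396, 429, 3) (396, 825, 3)
```

View pics/cmp.png

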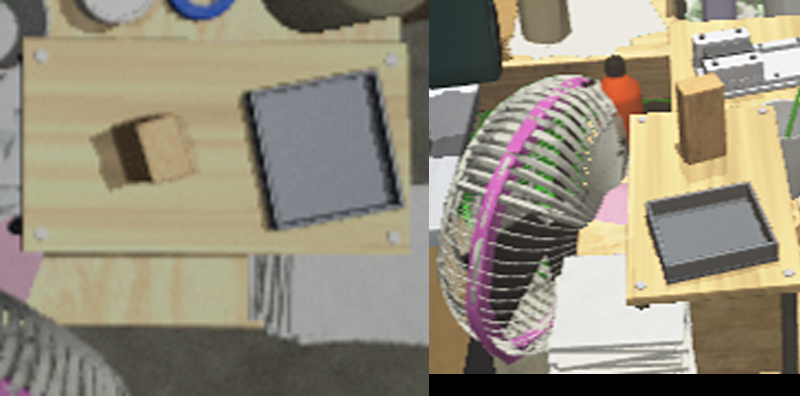

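The left half of the crop shows the block top, about (138..196,114..183), with yaw near +14°, matching the tool's present 13.5°. The tray has yaw near 11°. The right half shows the orange bottle and the fan beside the shelf, both staying at about 0.10 m high. Next I'll lift and go look at the bed.

Request:
arm_command:
  steps:
    - [[0,0,0.1,0,0],[0,0,0.2,0,0],[0.1,0.1,0.26,0,0],[0.7,0.56,0.26,0,0],[0.7,0.56,0.26,0,0],[0.7,0.56,0.26,0,0],[0.7,0.56,0.26,0,0],[0.7,0.56,0.26,0,0]]

```text
clock: 0.95
position: [0.3593, -0.347, 0.3572]
tool_rot: [0.993, 0.117, -0.0, 0.0]
contact_force: [0.4, -0.6, -0.4]
grip_width: 1.002
gripper_force: 0.0
```

Request:
arm_command:
  steps:
    - [[0.3,0.56,0,0,0],[0.3,0.56,0,0,0],[0.3,0.56,0,0,0],[0.3,0.56,0,0,0],[0.3,0.56,0,0,0],[0.3,0.56,0,0,0],[0.3,0.56,0,0,0],[0.3,0.56,0,0,0]]

```text
clock: 1.75
position: [0.5089, -0.0661, 0.3565]
tool_rot: [0.993, 0.12, -0.001, -0.0]
contact_force: [-0.4, -1.5, 0.1]
grip_width: 0.999
gripper_force: 0.0
```

Request:
arm_command:
  steps:
    - [[0,0.2,-0.06,0,0],[0,0.2,-0.06,0,0],[0,0.2,-0.06,0,0],[0,0.2,-0.06,0,0],[0,0.2,-0.06,0,0]]

```text
clock: 2.25
position: [0.5082, 0.0299, 0.3278]
tool_rot: [0.993, 0.117, 0.0, 0.001]
contact_force: [-0.2, -0.6, 0.5]
grip_width: 1.002
gripper_force: 0.0
```

```bash
python3 - <<'E'
from h import *
import json
c=eyes.get_calibration('wrist');im=eyes.grab_frame('wrist')[:,:,::-1]
cv2.imwrite('pics/w1.png',im)
json.dump({k:np.array(v).tolist() for k,v in c.items()},open('w1.json','w'))
print(robot.state()['position'],[proj(c,p) for p in [(.6242,.1036,.02),(.6416,.0046,.02),(.4725,-.0251,.046),(.4545,.0732,.046)]])
E
```

```text
[0.50829264 0.02974038 0.32799881] [(np.float64(275.1693179099499), np.float64(45.761350909700326)), (np.float64(376.9046285406314), np.float64(52.54425977302816)), (np.float64(363.39375039586736), np.float64(226.26537175434618)), (np.float64(268.8320121760152), np.float64(221.41495729248985))]
```

View pics/w1.png

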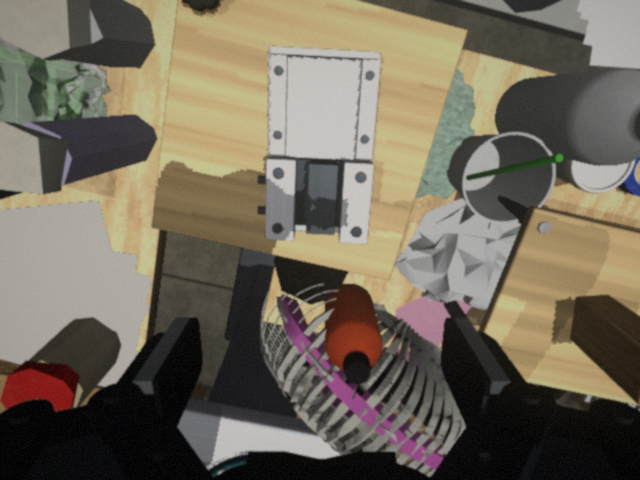

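The wrist view shows the bed's corners at (269,48), (382,52), (366,243) and (264,241). The rib runs between the cheeks, from about col 308 to 341. These scale about 10% larger than predicted, so the deck is probably raised; I'll triangulate.

```bash
python3 - <<'E'
from h import *
import json
c=eyes.get_calibration('top');w=json.load(open('w1.json'))
im=cv2.imread('pics/w1.png')
t=lambda x,y:((x+.5)/4.5-.5+265,(y+.5)/4.5-.5+185)
pts=[]
for n,a,b in [('FL',t(165,108),(269,48)),('FR',t(325,82),(382,52)),('NR',t(373,355),(366,243)),('NL',t(210,383),(264,241)),
  ('screwFL',t(182,138),(280,71)),('screwFR',t(316,115),(370,75)),('screwM',t(201,228),(277,140)),('screwM2',t(332,205),(364,139)),('cheek1',t(214,275),(278,174)),('cheek2',t(337,253),(362,177)),('ck3',t(351,338),(356,232)),('ck4',t(229,361),(274,230))]:
    X,e=tri(c,a,w,b);pts.append(X);print(n,X.round(4),round(e,4))
cv2.imwrite('pics/w1c.png',cv2.resize(im[40:250,250:390],None,fx=2.8,fy=2.8,interpolation=cv2.INTER_CUBIC))
E
```

```text
FL [0.6164 0.1011 0.0808] 0.0009
FR [0.6342 0.0067 0.0826] 0.002
NR [ 0.472  -0.022   0.1013] 0.0003
NL [0.4547 0.0712 0.1085] 0.002
screwFL [0.6019 0.0915 0.0514] 0.0011
screwFR [0.6153 0.0112 0.0731] 0.0016
screwM [0.5446 0.0781 0.0979] 0.0012
screwM2 [0.5611 0.0014 0.0723] 0.0004
cheek1 [0.5171 0.0705 0.1057] 0.0004
cheek2 [ 0.531  -0.0011  0.1048] 0.0017
ck3 [ 0.4817 -0.0091  0.1066] 0.0008
ck4 [0.4676 0.0624 0.1108] 0.0019
```

View pics/w1c.png

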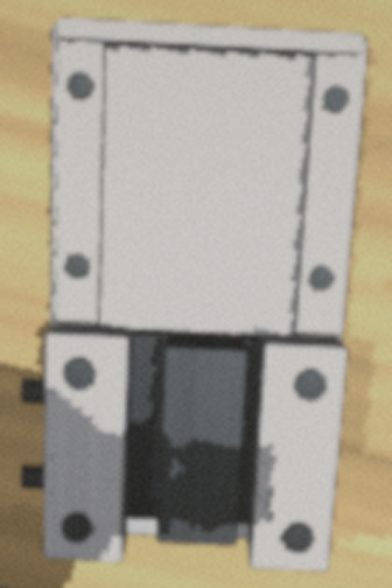

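The crop shows the cheeks, the dark rib (crop cols 160–245) and the open pocket clearly. The triangulated cheek tops come out at about 0.106 m, so the deck would be at about 0.06. I'll check the method against the shelf, whose height is known to be 0.13.

```bash
python3 - <<'E'
from h import *
import json
c=eyes.get_calibration('top');w=json.load(open('w1.json'));s=eyes.get_calibration('side')
u=lambda x,y:((x+.5)/3.3-.5+390,(y+.5)/3.3-.5+225)
print('shelf screw',tri(c,u(40,57),w,(544,227)))
print('shelf corner',tri(c,u(22,38),w,(530,207)))
# deck corner (far right) top crop (442,22), wrist (466,31)
t=lambda x,y:((x+.5)/4.5-.5+265,(y+.5)/4.5-.5+185)
print('deck FR',tri(c,t(442,22),w,(466,31)))
print('deck NR',tri(c,t(442,437),w,(390,279)))
print('deck FL',tri(c,t(22,18),w,(178,0)))
print('deck NL',tri(c,t(15,432),w,(153,228)))
for h in (0,.02,.03,.04,.06):
    print(h,[np.round(proj(w,plane(c,t(*p),h+d)),0).tolist() for p,d in [((442,22),0),((442,437),0),((210,383),.046),((373,355),.046),((165,108),.02)]],
     [np.round(proj(s,plane(c,t(*p),h+d)),0).tolist() for p,d in [((442,22),0),((442,437),0),((210,383),.046),((373,355),.046),((325,82),.02)]])
E
```

```text
shelf screw (array([ 0.52912826, -0.15882088,  0.13093818]), np.float64(0.0020253403085278994))
shelf corner (array([ 0.5429617 , -0.14537656,  0.12360246]), np.float64(0.0007151699111464673))
deck FR (array([ 0.67364237, -0.06489894,  0.05486607]), np.float64(0.0012734124272503775))
deck NR (array([ 0.42401141, -0.06670277,  0.0549942 ]), np.float64(0.0009721338487133797))
deck FL (array([0.6512179 , 0.18337696, 0.08440474]), np.float64(0.03525445766112784))
deck NL (array([0.4235635 , 0.1883145 , 0.05657701]), np.float64(0.0019896297407738183))
0 [[456.0, 30.0], [386.0, 263.0], [269.0, 221.0], [363.0, 226.0], [275.0, 46.0]] [[374.0, 297.0], [281.0, 304.0], [290.0, 262.0], [297.0, 280.0], [355.0, 277.0]]
0.02 [[459.0, 30.0], [387.0, 268.0], [267.0, 227.0], [364.0, 232.0], [273.0, 46.0]] [[373.0, 291.0], [281.0, 298.0], [290.0, 256.0], [297.0, 274.0], [354.0, 272.0]]
0.03 [[461.0, 30.0], [387.0, 271.0], [266.0, 230.0], [365.0, 235.0], [272.0, 46.0]] [[372.0, 288.0], [281.0, 295.0], [289.0, 253.0], [297.0, 270.0], [354.0, 269.0]]
0.04 [[463.0, 30.0], [388.0, 274.0], [265.0, 233.0], [365.0, 238.0], [271.0, 46.0]] [[372.0, 284.0], [280.0, 291.0], [289.0, 250.0], [297.0, 267.0], [353.0, 266.0]]
0.06 [[467.0, 29.0], [389.0, 281.0], [262.0, 239.0], [366.0, 245.0], [269.0, 47.0]] [[370.0, 278.0], [280.0, 285.0], [289.0, 245.0], [296.0, 261.0], [352.0, 260.0]]
```

The shelf check reads 0.131 and 0.124, so triangulation is sound and the deck is at about 0.055 (floor 0.063, cheek tops 0.101). The bed centre is about (0.544,0.039) with yaw about 10.2°. Now I'll check the block with the top and side views.

```bash
python3 - <<'E'
from h import *
c=eyes.get_calibration('top');s=eyes.get_calibration('side')
u=lambda x,y:((x+.5)/3.3-.5+390,(y+.5)/3.3-.5+225)
v=lambda x,y:((x-429+.5)/2.2-.5+170,(y+.5)/2.2-.5+230)
print('block top centre',tri(c,u(167,148),s,v(700,83)), plane(c,u(167,148),.22))
for p in [(138,123),(182,114),(196,170),(150,183)]: print(plane(c,u(*p),.22).round(4))
T=np.array([plane(c,u(*p),.152) for p in [(246,92),(375,72),(402,205),(270,230)]]);print('tray rim',T.round(4).tolist(),T.mean(0).round(4))
print(np.linalg.norm(T[0]-T[1]),np.linalg.norm(T[1]-T[2]),np.degrees(np.arctan2(T[1][1]-T[2][1],T[1][0]-T[2][0])),np.degrees(np.arctan2(T[0][1]-T[3][1],T[0][0]-T[3][0])))
st=robot.state();print(st['position'],2*np.degrees(np.arctan2(st['tool_rot'][1],st['tool_rot'][0])))
E
```

```text
block top centre (array([ 0.45955055, -0.23458049,  0.21984865]), np.float64(0.001014953088222583)) [ 0.45904319 -0.23453903  0.22      ]
[ 0.4767 -0.2138  0.22  ]
[ 0.4835 -0.2454  0.22  ]
[ 0.4435 -0.2553  0.22  ]
[ 0.4339 -0.2223  0.22  ]
tray rim [[0.5022, -0.3117, 0.152], [0.5185, -0.4102, 0.152], [0.4178, -0.4297, 0.152], [0.3979, -0.3293, 0.152]] [ 0.4591 -0.3702  0.152 ]
0.09987449704106716 0.10256128268352337 10.945943954383216 9.580008859252482
[0.50829264 0.02974038 0.32799881] 13.376102338446588
```

Request:
arm_command:
  steps:
    - [[-0.098,-0.529,0,0,0],[-0.098,-0.529,0,0,0],[-0.098,-0.529,0,0,0],[-0.098,-0.529,0,0,0],[-0.098,-0.529,0,0,0],[-0.098,-0.529,0,0,0],[-0.098,-0.529,0,0,0],[-0.098,-0.529,0,0,0]]

```text
clock: 3.1
position: [0.4586, -0.2344, 0.3277]
tool_rot: [0.993, 0.116, 0.0, -0.0]
contact_force: [-0.1, 0.3, -0.9]
grip_width: 0.998
gripper_force: 0.0
```

Request:
arm_command:
  steps:
    - [[0,0,-0.1,0,0],[0,0,-0.2,0,0],[0,0,-0.26,0,0],[0,0,-0.3,0,0],[0,0,-0.3,0,0],[0,0,-0.3,0,0]]

```text
clock: 3.7
position: [0.4596, -0.2326, 0.1783]
tool_rot: [0.993, 0.118, 0.0, 0.0]
contact_force: [-0.7, 0.6, 0.3]
grip_width: 1.001
gripper_force: 0.0
```

Request:
arm_command:
  steps:
    - [[0,0,0,0,1],[0,0,0,0,1],[0,0,0,0,1],[0,0,0,0,1],[0,0,0,0,1],[0,0,0,0,1],[0,0,0,0,1],[0,0,0,0,1]]
  force: 110

```text
clock: 4.5
position: [0.4597, -0.2334, 0.1785]
tool_rot: [0.993, 0.118, 0.001, 0.001]
contact_force: [0.4, 0.9, 4.7]
grip_width: 0.342
gripper_force: 107.3
```

Request:
arm_command:
  steps:
    - [[0,0,0.1,0,1],[0,0,0.2,0,1],[0,0,0.2,0,1],[0,0,0.2,0,1]]

```text
clock: 4.9
position: [0.4593, -0.2334, 0.2781]
tool_rot: [0.993, 0.118, 0.001, 0.001]
contact_force: [-0.2, 0.2, -1.7]
grip_width: 0.34
gripper_force: 107.4
```

Request:
arm_command:
  steps:
    - [[-0.05,0.506,0,-0.009,1],[-0.05,0.506,0,-0.009,1],[-0.05,0.506,0,-0.009,1],[-0.05,0.506,0,-0.009,1],[-0.05,0.506,0,-0.009,1],[-0.05,0.506,0,-0.009,1],[-0.05,0.506,0,-0.009,1],[-0.05,0.506,0,-0.009,1]]

```text
clock: 5.7
position: [0.4337, 0.0191, 0.2756]
tool_rot: [0.996, 0.089, -0.002, 0.0]
contact_force: [-0.6, 0.7, -1.3]
grip_width: 0.341
gripper_force: 107.7
```

Request:
arm_command:
  steps:
    - [[0,0,-0.1,0,1],[0,0,-0.2,0,1],[0,0,-0.24,0,1],[0,0,-0.24,0,1],[0,0,-0.24,0,1]]

```text
clock: 6.2
position: [0.4345, 0.0185, 0.1576]
tool_rot: [0.996, 0.088, -0.0, 0.0]
contact_force: [0.9, 0.9, -0.4]
grip_width: 0.344
gripper_force: 107.8
```

```bash
python3 - <<'E'
from h import *
import json
c=eyes.get_calibration('wrist');im=np.ascontiguousarray(eyes.grab_frame('wrist')[:,:,::-1])
t=eyes.grab_frame('side')[:,:,::-1]
json.dump({k:np.array(v).tolist() for k,v in c.items()},open('w2.json','w'))
cv2.imwrite('pics/w2r.png',im)
o=np.zeros((420,800,3),np.uint8);o[:360,:480]=cv2.resize(im,(480,360))
o[:420,480:]=cv2.resize(t[190:330,235:342],(320,420),interpolation=cv2.INTER_CUBIC);cv2.imwrite('pics/w2.png',o)
st=robot.state();print(st['position'],2*np.degrees(np.arctan2(st['tool_rot'][1],st['tool_rot'][0])))
E
```

```text
[0.43571184 0.01894486 0.15959158] 10.178260626783425
```

View pics/w2.png

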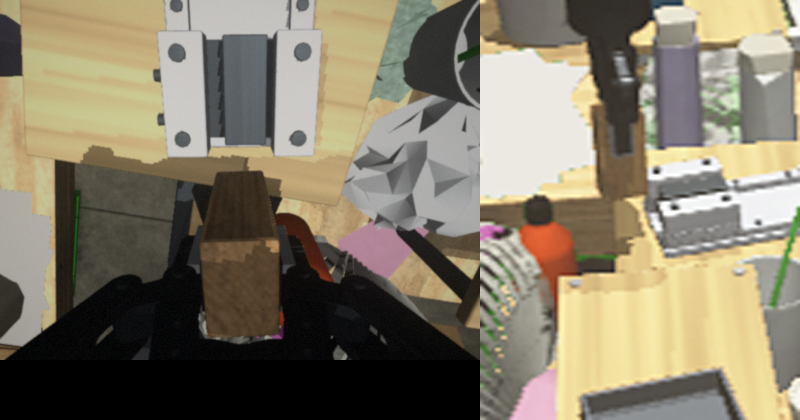

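The left half of the picture is the wrist view. The block's lower front edge is at (215..267,172), centred at 241, and the slot gap is (206..276,155), also centred at 241. So the block is aligned laterally about 8 mm before the mouth, with its underside near cheek-top level. Now I'll lower it and push.

Request:
arm_command:
  steps:
    - [[0,0,-0.04,0,1],[0,0,-0.078,0,1],[0,0,-0.078,0,1],[0,0,-0.078,0,1]]

```text
clock: 6.7
position: [0.4351, 0.0197, 0.12]
tool_rot: [0.996, 0.089, 0.001, 0.0]
contact_force: [0.3, -0.5, -0.9]
grip_width: 0.339
gripper_force: 107.9
```

Request:
arm_command:
  steps:
    - [[0.01,0.0018,0,0,1],[0.02,0.0036,0,0,1],[0.03,0.0054,0,0,1],[0.03,0.0054,0,0,1]]

```text
clock: 7.1
position: [0.4491, 0.0224, 0.1188]
tool_rot: [0.996, 0.09, -0.001, 0.0]
contact_force: [-2.7, -0.7, 0.3]
grip_width: 0.339
gripper_force: 107.7
```

Request:
arm_command:
  steps:
    - [[0.01,0.0018,0,0,1],[0.02,0.0036,0,0,1],[0.03,0.0054,0,0,1],[0.04,0.0072,0,0,1],[0.05,0.009,0,0,1],[0.06,0.0108,0,0,1]]

```text
clock: 7.7
position: [0.4736, 0.0271, 0.1179]
tool_rot: [0.996, 0.089, -0.008, 0.001]
contact_force: [-17.5, -3.2, 9.9]
grip_width: 0.339
gripper_force: 107.9
```

Request:
arm_command:
  steps:
    - [[0.012,0.0022,0,0,1],[0.024,0.0044,0,0,1],[0.036,0.0066,0,0,1],[0.048,0.0088,0,0,1],[0.06,0.011,0,0,1],[0.072,0.013,0,0,1]]

```text
clock: 8.3
position: [0.5153, 0.0348, 0.1179]
tool_rot: [0.996, 0.09, -0.0, -0.0]
contact_force: [-1.7, 0.5, -2.2]
grip_width: 0.339
gripper_force: 107.9
```

Request:
arm_command:
  steps:
    - [[0.01,0.0018,0,0,1],[0.02,0.0036,0,0,1],[0.032,0.0057,0,0,1],[0.032,0.0057,0,0,1],[0.032,0.0057,0,0,1]]

```text
clock: 8.8
position: [0.5322, 0.0373, 0.1188]
tool_rot: [0.996, 0.09, 0.001, 0.0]
contact_force: [0.2, 0.3, -1.3]
grip_width: 0.339
gripper_force: 107.8
```

```bash
python3 - <<'E'
from h import *
import json
c=eyes.get_calibration('wrist');im=np.ascontiguousarray(eyes.grab_frame('wrist')[:,:,::-1])
json.dump({k:np.array(v).tolist() for k,v in c.items()},open('w3.json','w'))
cv2.imwrite('pics/w3.png',im[:, 60:580]);st=robot.state();print(st['position'],st['contact_force'])
# predicted pixel rows of the bed's x=+14 (stop near end at +46), rib top z~0.101
u=np.array([.984,.178]);b=np.array([.5444,.0393])
for x in (-9,14,78): 
    p=b+u*x/1000;print(x,proj(c,(p[0],p[1],.101 if x==14 or x==78 else .101)))
E
```

```text
[0.53202574 0.03719733 0.11891665] [-1.06779604  0.81535953 -1.03709603]
-9 (np.float64(320.7290758191794), np.float64(290.37494556626916))
14 (np.float64(320.77091430298464), np.float64(238.4087719971126))
78 (np.float64(320.9085283293047), np.float64(67.48301831579676))
```

View pics/w3.png

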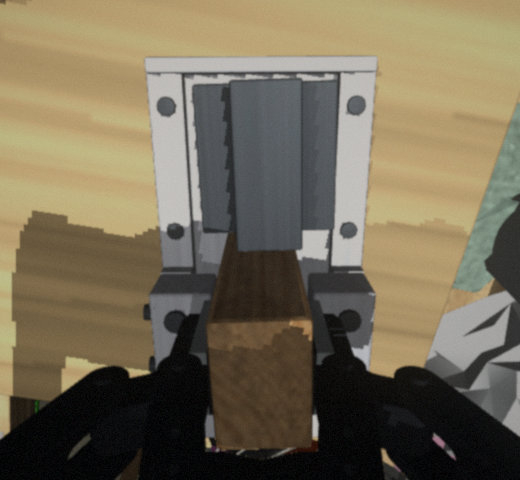

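The picture shows the stop in the open pocket, with its foot's far edge at row 84 just short of the end stop. The rib is cols 232–301 and its near end, row 250, puts the centre at about x=+41 mm. Now I'll back off, lift, and return the block.

Request:
arm_command:
  steps:
    - [[-0.014,-0.0025,0,0,1],[-0.014,-0.0025,0.1,0,1],[-0.014,-0.0025,0.2,0,1],[-0.014,-0.0025,0.32,0,1],[-0.014,-0.0025,0.32,0,1],[-0.146,-0.54,0.32,0,1],[-0.146,-0.54,0.32,0,1],[-0.146,-0.54,0.32,0,1]]

```text
clock: 9.65
position: [0.4874, -0.1106, 0.278]
tool_rot: [0.996, 0.09, 0.0, 0.0]
contact_force: [0.1, -1.1, -1.6]
grip_width: 0.339
gripper_force: 107.9
```

Request:
arm_command:
  steps:
    - [[-0.088,-0.3,0,0,1],[-0.088,-0.3,0,0,1],[-0.088,-0.3,0,0,1],[-0.088,-0.3,0,0,1]]

```text
clock: 10.05
position: [0.4417, -0.2643, 0.2772]
tool_rot: [0.996, 0.086, -0.001, 0.001]
contact_force: [-1.2, 1.6, -1.8]
grip_width: 0.338
gripper_force: 108.1
```

Request:
arm_command:
  steps:
    - [[0.034,0.098,0,0,1],[0.034,0.098,0,0,1],[0.034,0.098,-0.08,0,1],[0.034,0.098,-0.16,0,1],[0.034,0.098,-0.18,0,1],[0.034,0.098,-0.19,0,1],[0.034,0.098,-0.192,0,1],[0.034,0.098,-0.192,0,1]]

```text
clock: 10.85
position: [0.4624, -0.2111, 0.1846]
tool_rot: [0.996, 0.09, 0.002, 0.001]
contact_force: [0.1, 0.7, -1.9]
grip_width: 0.34
gripper_force: 108.1
```

Request:
arm_command:
  steps:
    - [[0,0,-0.004,0,1],[0,0,-0.008,0,1],[0,0,-0.008,0,1],[0,0,-0.008,0,1]]

```text
clock: 11.25
position: [0.4614, -0.2106, 0.1786]
tool_rot: [0.996, 0.089, 0.0, 0.0]
contact_force: [-0.2, 0.3, -1.4]
grip_width: 0.336
gripper_force: 108.1
```

Request:
arm_command:
  steps:
    - [[0,0,-0.002,0,1],[0,0,-0.004,0,1],[0,0,-0.004,0,1]]

```text
clock: 11.55
position: [0.4615, -0.2107, 0.1785]
tool_rot: [0.996, 0.09, 0.001, 0.001]
contact_force: [-2.4, 1.6, 6.0]
grip_width: 0.339
gripper_force: 109.1
```

Request:
arm_command:
  steps:
    - [[0,0,0,0,0.3],[0,0,0,0,0],[0,0,0,0,0],[0,0,0,0,0],[0,0,0,0,0]]
  force: 60

```text
clock: 12.05
position: [0.4613, -0.2106, 0.1761]
tool_rot: [0.996, 0.089, -0.0, -0.0]
contact_force: [-0.2, -0.4, 0.9]
grip_width: 1.001
gripper_force: 0.0
```

Request:
arm_command:
  steps:
    - [[0,0,0.08,0,0],[0,0,0.18,0,0],[0,0,0.28,0,0],[0,0,0.3,0,0],[0.247,0.51,0.3,0,0],[0.247,0.51,0.3,0,0],[0.247,0.51,0.3,0,0],[0.247,0.51,0.3,0,0]]

```text
clock: 12.85
position: [0.549, -0.029, 0.3258]
tool_rot: [0.996, 0.089, -0.0, 0.0]
contact_force: [-0.5, -1.2, -0.3]
grip_width: 1.0
gripper_force: 0.0
```

Request:
arm_command:
  steps:
    - [[0.072,0.147,0,0,0],[0.072,0.147,-0.05,0,0],[0.072,0.147,-0.15,0,0],[0.072,0.147,-0.24,0,0],[0.072,0.147,-0.24,0,0],[0.072,0.147,-0.24,0,0]]

```text
clock: 13.45
position: [0.5841, 0.0429, 0.2056]
tool_rot: [0.996, 0.089, -0.001, -0.0]
contact_force: [0.1, 0.0, 0.6]
grip_width: 0.997
gripper_force: 0.0
```

```bash
python3 - <<'E'
from h import *
import json
c=eyes.get_calibration('wrist');im=np.ascontiguousarray(eyes.grab_frame('wrist')[:,:,::-1])
cv2.imwrite('pics/w4r.png',im)
t=eyes.grab_frame('side')[:,:,::-1]
o=np.zeros((420,800,3),np.uint8);o[:360,:480]=cv2.resize(im,(480,360))
o[:,480:]=cv2.resize(t[190:330,245:352],(320,420),interpolation=cv2.INTER_CUBIC);cv2.imwrite('pics/w4.png',o)
json.dump({k:np.array(v).tolist() for k,v in c.items()},open('w4.json','w'))
st=robot.state();print(st['position'],2*np.degrees(np.arctan2(st['tool_rot'][1],st['tool_rot'][0])))
p=st['position'];print([proj(c,(p[0]+d*.984,p[1]+d*.178,.101)) for d in (-.032,0,.032)])
E
```

```text
[0.58675981 0.04255727 0.21086255] 10.23857301113414
[(np.float64(321.94273801937226), np.float64(277.93419409188124)), (np.float64(322.0194675672124), np.float64(230.35249789174637)), (np.float64(322.10244603923996), np.float64(178.89570506155417))]
```

View pics/w4.png

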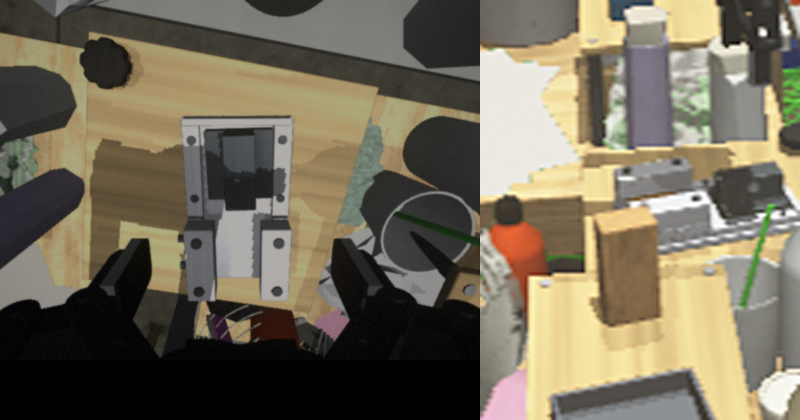

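The left half (wrist view) shows the rib at cols 220–257 and rows 135–210, within 2 mm of the prediction under the TCP. The right half shows the block standing on the shelf and the stop in the pocket. Now I'll descend and grip.

Request:
arm_command:
  steps:
    - [[0,0.003,-0.1,0,0],[0,0.003,-0.18,0,0],[0,0.003,-0.22,0,0],[0,0.003,-0.238,0,0],[0,0.003,-0.238,0,0],[0,0.003,-0.238,0,0]]

```text
clock: 14.15
position: [0.587, 0.0442, 0.091]
tool_rot: [0.996, 0.089, 0.003, 0.0]
contact_force: [-0.1, -0.8, 0.7]
grip_width: 1.0
gripper_force: 0.0
```

Request:
arm_command:
  steps:
    - [[0,0,-0.008,0,0],[0,0,-0.008,0,0.5],[0,0,-0.008,0,1],[0,0,-0.008,0,1],[0,0,-0.008,0,1],[0,0,-0.008,0,1],[0,0,-0.008,0,1],[0,0,-0.008,0,1]]
  force: 80

```text
clock: 14.95
position: [0.5849, 0.0444, 0.0839]
tool_rot: [0.996, 0.089, 0.001, 0.0]
contact_force: [0.5, 0.1, 2.3]
grip_width: 0.285
gripper_force: 81.3
```

Request:
arm_command:
  steps:
    - [[0,0,0.01,0,1],[0,0,0.03,0,1],[0,0,0.06,0,1],[0,0,0.06,0,1],[0,0,0.06,0,1]]

```text
clock: 15.45
position: [0.5851, 0.0444, 0.1144]
tool_rot: [0.996, 0.09, 0.001, 0.0]
contact_force: [1.4, -0.1, -3.1]
grip_width: 0.288
gripper_force: 80.6
```

Request:
arm_command:
  steps:
    - [[0,0,0.1,0,1],[0,0,0.2,0,1],[0,0,0.3,0,1],[0,0,0.37,0,1],[-0.252,-0.829,0.37,0,1],[-0.252,-0.829,0.37,0,1],[-0.252,-0.829,0.37,0,1],[-0.252,-0.829,0.37,0,1]]

```text
clock: 16.25
position: [0.5254, -0.1483, 0.2978]
tool_rot: [0.996, 0.09, -0.0, -0.0]
contact_force: [1.8, 0.5, -2.2]
grip_width: 0.29
gripper_force: 80.6
```

Request:
arm_command:
  steps:
    - [[-0.133,-0.443,0,0,1],[-0.133,-0.443,0,0,1],[-0.133,-0.443,0,0,1],[-0.133,-0.443,0,0,1],[-0.133,-0.443,0,0,1],[-0.133,-0.443,0,0,1],[-0.133,-0.443,0,0,1],[-0.133,-0.443,0,0,1]]

```text
clock: 17.05
position: [0.4601, -0.3675, 0.2981]
tool_rot: [0.996, 0.09, -0.0, -0.0]
contact_force: [-0.0, -0.5, -3.0]
grip_width: 0.286
gripper_force: 80.5
```

Request:
arm_command:
  steps:
    - [[0,0,-0.1,0,1],[0,0,-0.18,0,1],[0,0,-0.22,0,1],[0,0,-0.22,0,1],[0,0,-0.22,0,1]]

```text
clock: 17.55
position: [0.4606, -0.3675, 0.1892]
tool_rot: [0.996, 0.09, 0.0, 0.0]
contact_force: [-0.1, -0.4, -2.8]
grip_width: 0.286
gripper_force: 80.4
```

```bash
python3 - <<'E'
from h import *
im=np.ascontiguousarray(eyes.grab_frame('wrist')[:,:,::-1]);s=eyes.grab_frame('side')[:,:,::-1]
o=np.zeros((420,800,3),np.uint8);o[:360,:480]=cv2.resize(im,(480,360))
o[:,480:]=cv2.resize(s[240:380,235:342],(320,420),interpolation=cv2.INTER_CUBIC);cv2.imwrite('pics/w5.png',o)
print(robot.state()['position'],robot.state()['contact_force'])
E
```

```text
[ 0.46119621 -0.36872978  0.19133713] [ 0.19637515  0.33482107 -3.39034904]
```

View pics/w5.png

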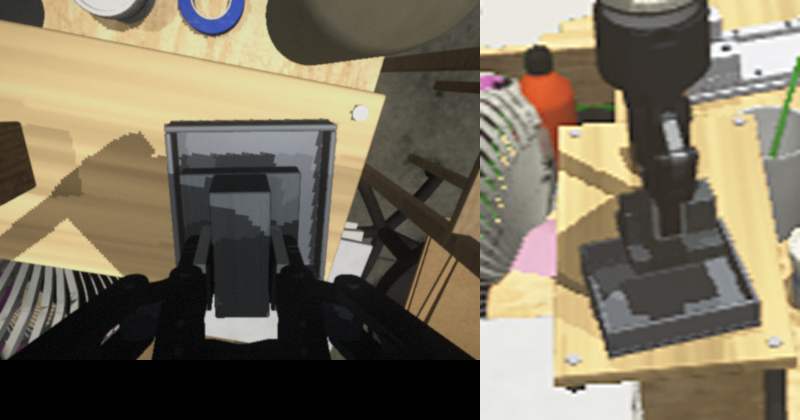

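The left half (wrist view) shows the tray's rim at cols 166–335, centre about 250, and the stop's centre at about 240, so I'll shift about 5 mm to the right (-y). Then I'll lower until it touches.

Request:
arm_command:
  steps:
    - [[0.002,-0.011,-0.02,0,1],[0.002,-0.011,-0.05,0,1],[0.002,-0.011,-0.056,0,1],[0.002,-0.011,-0.06,0,1],[0.002,-0.011,-0.062,0,1],[0.002,-0.011,-0.062,0,1]]

```text
clock: 18.25
position: [0.4609, -0.374, 0.1574]
tool_rot: [0.996, 0.089, 0.0, 0.0]
contact_force: [0.3, 0.4, -4.0]
grip_width: 0.282
gripper_force: 80.5
```

Request:
arm_command:
  steps:
    - [[0,0,-0.002,0,1],[0,0,-0.004,0,1],[0,0,-0.006,0,1],[0,0,-0.006,0,1]]

```text
clock: 18.65
position: [0.4608, -0.3739, 0.1542]
tool_rot: [0.996, 0.09, -0.0, -0.0]
contact_force: [-0.5, -0.0, -3.4]
grip_width: 0.285
gripper_force: 80.5
```

Request:
arm_command:
  steps:
    - [[0,0,-0.002,0,1],[0,0,-0.004,0,1],[0,0,-0.004,0,1]]

```text
clock: 18.95
position: [0.4608, -0.3738, 0.1521]
tool_rot: [0.996, 0.09, -0.0, -0.0]
contact_force: [-0.6, -0.5, -2.6]
grip_width: 0.29
gripper_force: 80.5
```

Request:
arm_command:
  steps:
    - [[0,0,-0.002,0,1],[0,0,-0.004,0,1],[0,0,-0.004,0,1]]

```text
clock: 19.25
position: [0.4608, -0.3739, 0.1501]
tool_rot: [0.996, 0.09, -0.0, -0.0]
contact_force: [0.4, -0.5, -4.3]
grip_width: 0.285
gripper_force: 80.5
```

Request:
arm_command:
  steps:
    - [[0,0,-0.002,0,1],[0,0,-0.003,0,1],[0,0,-0.003,0,1]]

```text
clock: 19.55
position: [0.4609, -0.374, 0.1499]
tool_rot: [0.996, 0.09, 0.0, 0.0]
contact_force: [-2.1, 1.7, 2.5]
grip_width: 0.286
gripper_force: 81.2
```

Request:
arm_command:
  steps:
    - [[0,0,0,0,0.55],[0,0,0,0,0.5],[0,0,0,0,0.5],[0,0,0,0,0.5]]

```text
clock: 19.95
position: [0.461, -0.3741, 0.149]
tool_rot: [0.996, 0.09, 0.0, 0.0]
contact_force: [-0.9, -0.5, 0.2]
grip_width: 0.501
gripper_force: 0.0
```

Request:
arm_command:
  steps:
    - [[0,0,0.03,0,0.5],[0,0,0.1,0,0.5],[0,0,0.2,0,0.5],[0,0,0.3,0,0.5],[0,0,0.3,0,0.5],[0,0,0.3,0,0.5]]

```text
clock: 20.55
position: [0.4615, -0.3745, 0.3027]
tool_rot: [0.996, 0.09, 0.002, 0.003]
contact_force: [0.9, -0.3, -0.6]
grip_width: 0.501
gripper_force: 0.0
```

```bash
python3 - <<'E'
from h import *
c=eyes.get_calibration('wrist');im=np.ascontiguousarray(eyes.grab_frame('wrist')[:,:,::-1]);s=eyes.grab_frame('side')[:,:,::-1]
o=np.zeros((420,800,3),np.uint8);o[:360,:480]=cv2.resize(im,(480,360))
o[:,480:]=cv2.resize(s[240:380,235:342],(320,420),interpolation=cv2.INTER_CUBIC);cv2.imwrite('pics/w6.png',o)
print(robot.state()['position'],robot.state()['contact_force'])
E
```

```text
[ 0.46066144 -0.37373053  0.29827222] [-0.80132631 -0.62717336 -0.6028443 ]
```

View pics/w6.png

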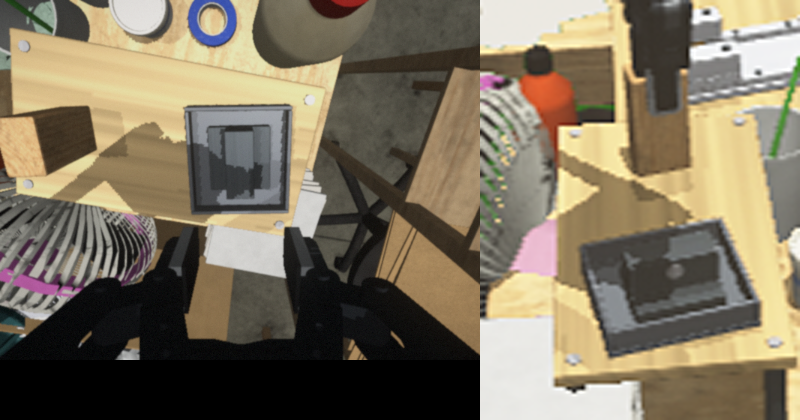

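The stop stands flat and central in the tray: the foot is at (207..268,125..198) inside a rim at (186..292,106..213). The block stands on the shelf, and the gripper is clear of everything. I'm handing in.

```bash
python3 -c "
from rig import robot
print(robot.sign_off())"
```

```text
the job is handed in; nothing more can be done
None
```

The job is handed in: I knocked the stop into the open pocket with the block, set the block back upright on the right shelf, and stood the stop flat near the middle of the grey tray, at about 21 s of the 72 s; the sign-off returned no verdict.

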